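# Index the spice carousel to its next stop

## Robot

A 6-joint arm with a two-finger parallel gripper is mounted at the origin on the work surface. World frame = base frame: x ahead of the robot, y to its left, z up, the work surface at z = 0. Lengths are in m, angles in rad, forces in N, time in s.
With the tool pointing down it reaches from about 0.35 to 0.775 m from the base axis. Payload 7.3 kg.
Tool frame: the origin (TCP) lies at the very end of the fingers, on their centre line; the grasp point (between the pads) lies 19 mm behind it (robot.pinch_z is the distance from the TCP to the grasp point, in m); z points along the fingers, y is the line along which they close (so a half turn about z gives the same grasp; the last joint's range is limited). The gripper opens to 92 mm and grips with 3 to 60 N. Pads are 19 mm wide; open, the fingers measure 130 mm over their backs; the gripper's body (75 mm by 190 mm) begins 47 mm behind the grasp point.
Start: joints at [1.023, 0.342, 1.524, -0, 1.275, -0.146], TCP at [0.205, 0.483, 0.194] pointing down, gripper open.
Joint ranges: [-2.53, 2.53], [-0.77, 2.02], [0.04, 2.7], [-1, 4.14], [0.28, 2.66], [-3.11, 3.11]. Speed limits (rad/s): [2.57, 2.57, 3.14, 3.14, 3.14, 3.14].

## Interface

Orientations are given as [roll, pitch, yaw] about the fixed x, y, z axes, in that order (R = Rz(yaw) Ry(pitch) Rx(roll)).
In Python, from cell import robot gives the robot as it stands.
- The arm moves only by the tool move_arm, never from a script. Its argument "motion" is a list of rows, each a list of 6 numbers: the shift along the tool's x, y, z in units of 0.1 m (1.0 is 0.1 m), then the turn, a rotation vector about the tool's x, y, z in units of pi rad (1.0 is pi rad). In form: [[dx, dy, dz, rx, ry, rz], ...]. A call has 1 to 12 rows; each row is the pose to reach, as a shift and turn from the pose commanded when the call began, along the tool's axes at that moment, turning the shorter way round; what a row does not reach only later rows make up. A row lasts 1/8 s, in which the tool goes at most 62.5 mm and 10.7 degrees, less where a joint would pass 70% of its speed; a pose out of reach is approached as far as the arm can. A call with a number of a shift or a turn outside -1 to 1 is refused whole. A call with a gripper value outside its range is refused whole. "fingers" is the opening, from -1 (shut) to 1 (fully open), set as the call begins (left out, the last holds). The fingers move at their own pace and stop on an object; "newtons" is the grip in N (left out, the last holds). Time passes only in rows, so rows that repeat a pose let the fingers close. It gives the time, the measured TCP pose, the force, the opening and the grip force at its end, in the units of the state.
- robot.observe(): the state, without advancing time (a new reading comes with each control period).
- robot.read_camera(name): name is "scene" or "top" or "wrist"; returns a dict with "image" (384x512x3 uint8, red, green, blue), "range_z" (384x512 float32, m along the optical axis (not along the pixel's ray), 0 where there is no reading), "vfov" (degrees; the focal length in pixels is half the picture's height over the tangent of half this angle, whatever the lens; pixels are square), "cx", "cy" (the principal point, pixels), "extrinsics" (4x4, takes a point from camera to world coordinates); the wrist camera has in their place "hand_eye" (4x4, takes a point from camera to tool coordinates, whose origin is the TCP and whose axes are the flange's). Camera axes: x right, y up, looking along -z (the intrinsics and any distortion apply to the point x, -y, -z); pixel columns grow to the right and rows downward; lengths in m; the calibration is good to about 2 mm. A picture is of the moment at which its call begins: read the wrist's pose just before it.
- robot.hand_in(): hands the job in; it is judged then, once.
The state is a dict: "time": time; "qpos": joint angles; "qvel": joint speeds; "joint_efforts": joint torques, N m; "tool_pos": TCP position; "tool_rot": TCP orientation; "contact_force": force on the tool from outside, world axes, zero at the start; "torque": the same for the moment, N m; "opening": finger opening in m; "grip_force": force on a finger pad.
Only numpy, scipy, OpenCV 4.12 (cv2) and the standard library are available. Lean on these libraries where they do the work, as an engineer would, in place of code of your own. Each camera call takes 0.05 s, during which the arm holds its last target. There are 200 camera calls.

## Task

Index the spice carousel one stop on: pull up the black spring knob on its rim, turn the carousel counter-clockwise (seen from above) to the very next hole, and let the pin spring down into that hole so that the carousel is locked there. The holes are hidden and the next one's place is not known exactly, so feel for it with the pin riding on the ring; do not force the carousel round while the pin sits in a hole, keep the jars upright in the caddy, leave everything else alone, and let go at the end.

Things in the scene. Friction and masses are not known exactly. Their poses are not given: they have to be found in the camera images.
- axis (a point): Point on the carousel's vertical turning axis, level with the top of the turntable disc (z = 57 mm). The pale wooden disc is 310 mm across; on its middle stands a round rattan-look caddy, 200 mm across, rim at z = 103 mm, with three jars. The point's x axis points to where the knob stands when joint caddy reads 0; z up.
- knob (a point): Centre of the black plunger knob: upright, round, 28 mm in diameter, 34 mm tall, thin steel band near its top, 135 mm from the turning axis on the disc's rim. At z = 102 mm when home, higher by the plunger's travel. It goes round with the disc and does not turn on its own. Space is free outside it and along the rim; the caddy's wall is 20 mm inward of it.
- sleeve (a point): Centre of the top of the steel sleeve (22 mm in diameter, top at z = 85 mm) that stands on the disc under the knob. When the pin is home the knob sits on it; otherwise a red stem shows between the two.
- plunger (a joint): How far the knob is pulled up, m: 0 = home (pin 10 mm deep in a hole), about 0.010 = pin tip on the flat face of the hidden ring between holes, 0.016 = end of travel. A spring (300 N/m) pulls it down: 4.5 N at 0, 7.5 N at 0.010, 9.3 N at 0.016. If not held up it drops into a hole by itself, even while the knob is pushed sideways.
- caddy (a joint): Turn of the carousel, rad, growing counter-clockwise from above; starts at 0, pin in the first hole. The next hole's centre lies between 0.87 and 1.22, different each time and unseen; the hole 0.49 beyond it is a wrong one. The turntable takes about 1 to 5 N at the knob to turn slowly and stays where it is left. End stops at -0.35 and 1.75.
- base: Black drum, 300 mm across, 43 mm tall, fixed to the beam under the turntable; origin under its centre, x axis towards the first hole. It hides a fixed ring with the index holes on a circle of 135 mm radius; between the holes the ring's face is flat.
- pin: Steel index pin, 8 mm in diameter, round tip, hidden under the knob and rising with it; origin on its axis at the knob's underside. It has 3 mm of play in a hole, 0.011 rad of turn to each side. When the carousel is pushed with the pin in a hole, the pin takes about the push at the knob; it must stay below 30 N.
- cupboard_door0 (a joint): Swing door of the green cupboard (220 x 300 x 260 mm, a bystander standing at the left), rad, 0 = closed. To be left closed.
- jar0: amber glass jar with a bamboo lid, 54 mm in diameter, 74 mm tall, standing loose in the caddy (floor at z = 61 mm, lid's top at about 135 mm, centre about 60 mm from the turning axis) and riding round with it; origin at the centre of its underside, z up.
- jar1: clear glass jar with a bamboo lid, 54 mm in diameter, 74 mm tall, standing loose in the caddy (floor at z = 61 mm, lid's top at about 135 mm, centre about 60 mm from the turning axis) and riding round with it; origin at the centre of its underside, z up.
- jar2: green glass jar with a bamboo lid, 54 mm in diameter, 74 mm tall, standing loose in the caddy (floor at z = 61 mm, lid's top at about 135 mm, centre about 60 mm from the turning axis) and riding round with it; origin at the centre of its underside, z up.
- spare_jar: bystander: amber glass jar with a bamboo lid, 60 mm in diameter, 90 mm tall, on the beam; origin under its centre
- bowl: bystander: grey concrete pestle bowl, 116 mm across, 70 mm tall; origin under its centre
- salt_pot: bystander: white ceramic pot, 80 mm across, 50 mm tall; origin under its centre
- grater: bystander: flat steel cinnamon grater with a dark wooden grip, 250 x 32 x 16 mm, lying along its x axis; origin near its middle, underneath
- spoon: bystander: dark wooden-handled spoon, 180 mm long, lying along its x axis; origin near its middle, underneath
Not all that is in view belongs to the job. What is shaped like the jar2 but blue or yellow is not meant.

How it is judged:
By the outcome, as a careful person would: the job done as asked, in the order asked, and still so for the second after the job is handed in, with the robot touching nothing.
It also fails if it takes over 56 s, if anything falls off the work surface, if the arm or the gripper's body presses on something with over 40 N, if the wrist force passes 120 N, or if a joint passes its speed limit or range.

## Working session

There is one attempt and no reset: what is moved stays moved. The work goes in short steps, Python scripts to look and compute and a tool call to move; the robot and the scene stay as the last step left them, time stands still between calls to the robot, and variables do not carry over. Pictures are saved under pics/ and viewed, at most 10 in all, crops included, and the job is handed in when it is done.

Besides the shell and the picture viewer there is one more tool, called after "Request:" as name([rows], argument=value, ...), one row to a line, values as JSON. move_arm: Moves the arm, as the interface text tells. Shifts and turns lie within -1 to 1; 1 stands for 0.1 m of shift or pi rad of turn. Its arguments: {"type":"object","properties":{"motion":{"type":"array"},"fingers":{"type":"number"},"newtons":{"type":"number"}},"required":["motion"]}

```bash
mkdir -p pics; ls; cat > h.py <<'E'
import numpy as np, cv2
from cell import robot
from scipy.spatial.transform import Rotation as R
def cam(n):
    s=robot.observe(); c=robot.read_camera(n)
    c['f']=c['image'].shape[0]/2/np.tan(np.radians(c['vfov'])/2)
    if n=='wrist':
        T=np.eye(4);T[:3,:3]=R.from_euler('xyz',s['tool_rot']).as_matrix();T[:3,3]=s['tool_pos']
        c['T']=T@c['hand_eye']
    else: c['T']=c['extrinsics']
    return c
def ray(c,u,v):
    d=np.array([(u-c['cx'])/c['f'],-(v-c['cy'])/c['f'],-1.]); return c['T'][:3,3],c['T'][:3,:3]@d
def onplane(c,u,v,z):
    o,d=ray(c,u,v); return o+d*(z-o[2])/d[2]
def depth(c,u,v):
    o,d=ray(c,u,v); return o+d*c['range_z'][int(round(v)),int(round(u))]
def save(c,name): cv2.imwrite('pics/'+name,c['image'][:,:,::-1])
E
python3 - <<'E'
from h import *
for n in('top','scene'):
    c=cam(n); save(c,n+'0.png'); print({k:v for k,v in c.items() if k not in('image','range_z')})
print(robot.observe())
E
```

```text
pics
{'vfov': 43.381291631675076, 'cx': 257.174729998724, 'cy': 197.4693436021444, 'extrinsics': array([[ 0.00361492,  0.9863365 , -0.16470348,  0.2133588 ],
       [-0.9999531 ,  0.00504524,  0.0082667 ,  0.00786824],
       [ 0.00898472,  0.16466587,  0.98630848,  1.7194016 ],
       [ 0.        ,  0.        ,  0.        ,  1.        ]]), 'f': np.float64(482.7040736066941), 'T': array([[ 0.00361492,  0.9863365 , -0.16470348,  0.2133588 ],
       [-0.9999531 ,  0.00504524,  0.0082667 ,  0.00786824],
       [ 0.00898472,  0.16466587,  0.98630848,  1.7194016 ],
       [ 0.        ,  0.        ,  0.        ,  1.        ]])}
{'vfov': 54.5168742575052, 'cx': 256.0753804468698, 'cy': 196.49219040702377, 'extrinsics': array([[-0.70647516, -0.38887737,  0.59132668,  1.29112878],
       [ 0.70734602, -0.41576676,  0.57166389,  0.74157037],
       [ 0.02354683,  0.82213891,  0.56879975,  0.87229054],
       [ 0.        ,  0.        ,  0.        ,  1.        ]]), 'f': np.float64(372.6562150516833), 'T': array([[-0.70647516, -0.38887737,  0.59132668,  1.29112878],
       [ 0.70734602, -0.41576676,  0.57166389,  0.74157037],
       [ 0.02354683,  0.82213891,  0.56879975,  0.87229054],
       [ 0.        ,  0.        ,  0.        ,  1.        ]])}
{'time': 0.1, 'qpos': array([ 1.02301491e+00,  3.42655262e-01,  1.52490913e+00, -1.05603204e-05,
        1.27544250e+00, -1.45989661e-01]), 'qvel': array([-0.00277441, -0.00220281, -0.001546  , -0.00013168, -0.0022484 ,
       -0.000664  ]), 'joint_efforts': array([ 2.63617840e-04, -4.32006347e+01, -2.44692850e+01,  7.16845924e-02,
        5.27422631e-02, -5.83876295e-05]), 'tool_pos': array([0.20506916, 0.48283977, 0.19381768]), 'tool_rot': array([-3.14019200e+00, -1.95739510e-04,  2.73980384e+00]), 'contact_force': array([-0.30365113,  0.37471262,  0.44902774]), 'torque': array([0.01592056, 0.0231647 , 0.01610714]), 'grip_force': 0.0, 'opening': 0.09142449820501006}
```

View pics/top0.png

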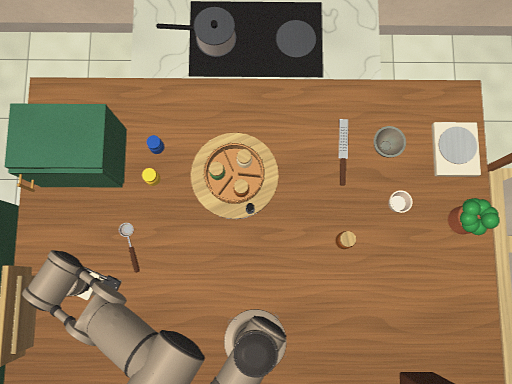

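View pics/scene0.png

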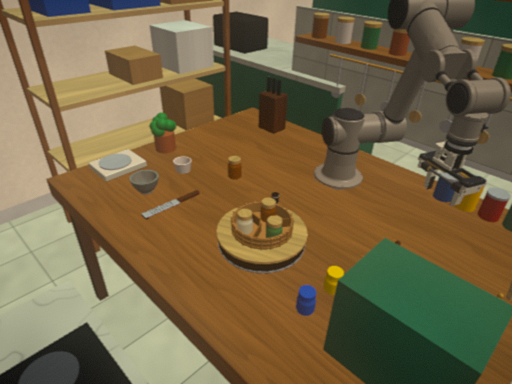

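The top view shows the pale disc around (235,175) and the black knob at (250,208). The scene view shows the knob at (276,197). Other dark things that could be mistaken for it are the stove dials, the grater grip (343,172), the spoon handle (135,262) and the pot, but none of them is on the disc's rim. Next I'll measure the axis and knob and crop the knob to check.

```bash
python3 - <<'E'
from h import *
c=cam('top'); im=c['image']
hsv=cv2.cvtColor(im,cv2.COLOR_RGB2HSV)
x0,y0=170,115; sub=hsv[y0:235,x0:300]; print(hsv[200,225],hsv[200,160],hsv[140,235])
w=hsv[205:207,215:220].reshape(-1,3).mean(0);print(w)
Z=(c['range_z']); 
# points by depth near z=57mm
v,u=np.mgrid[y0:235,x0:300]
P=np.array([[depth(c,a,b) for a in range(x0,300)] for b in range(y0,235)])
m=((P[...,2]>0.035)).astype('uint8')
n,l,s,ce=cv2.connectedComponentsWithStats(m); i=1+np.argmax(s[1:,4]); 
cs,_=cv2.findContours((l==i).astype('uint8'),0,1); ct=max(cs,key=len)[:,0]+[x0,y0]
pts=np.array([onplane(c,a,b,0.057)[:2] for a,b in ct])
(cc,r)=cv2.minEnclosingCircle(pts.astype('f4')); 
A=np.c_[2*pts,np.ones(len(pts))]; q=np.linalg.lstsq(A,(pts**2).sum(1),rcond=None)[0]; print('axis',q[:2],np.sqrt(q[2]+q[:2]@q[:2]),cc,r)
k=((sub[...,2]<60)).astype('uint8'); n,l,s,ce=cv2.connectedComponentsWithStats(k); 
for j in range(1,n):
    if s[j,4]>15: e=ce[j]+[x0,y0]; p=onplane(c,*e,0.108); print('dark',e,s[j],p, np.linalg.norm(p[:2]-q[:2]))
t=cv2.resize(im[110:240,165:305],None,fx=5,fy=4.6,interpolation=2); cv2.imwrite('pics/crop1.png',t[...,::-1])
E
```

```text
[ 15 154 159] [ 14 146 145] [ 19 110 204]
[ 19.4 110.3 197.5]
axis [0.57212639 0.07399907] 0.15282502609322093 (0.5735031962394714, 0.07264115661382675) 0.1560814082622528
dark [249.61363636 206.79545455] [76 88  8  9 44] [0.4504214 0.0197533 0.108    ] 0.13324679048899715
```

View pics/crop1.png

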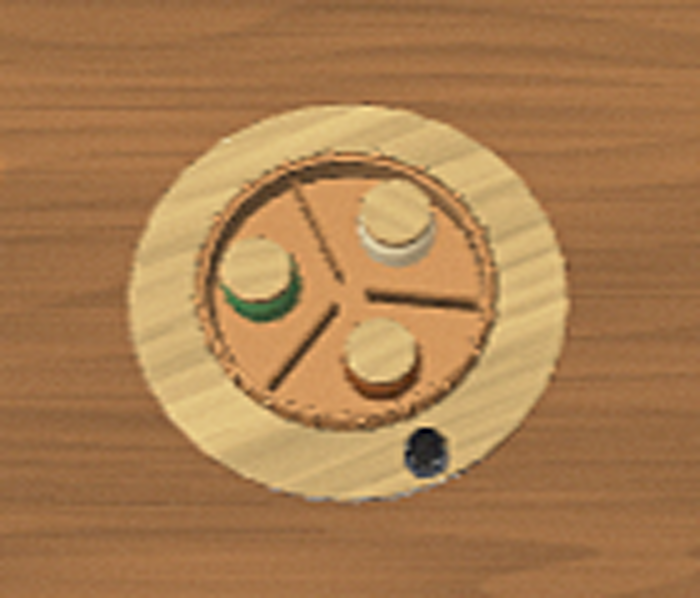

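The crop confirms that the black knob sits on the rim, outside the amber jar. The knob is at about (0.450, 0.020) and the axis at about (0.573, 0.073). I'll go in with the fingers closing along the tangent, at a tool yaw of about 0.42.

```bash
cat >> h.py <<'E'
def rows(targets,cmd=None):
    "targets: [(x,y,z,yaw)] -> rows for move_arm, from commanded pose cmd (x,y,z,yaw) or measured pose"
    s=robot.observe()
    R0=R.from_euler('xyz',s['tool_rot'] if cmd is None else [np.pi,0,cmd[3]]); p0=s['tool_pos'] if cmd is None else np.array(cmd[:3])
    out=[]
    for t in targets:
        d=R0.inv().apply(np.array(t[:3])-p0)/0.1
        w=(R0.inv()*R.from_euler('xyz',[np.pi,0,t[3]])).as_rotvec()/np.pi
        out.append([round(float(q),3) for q in (*d,*w)])
    return out
E
python3 - <<'E'
from h import *
s=robot.observe(); print(rows([(0.45,0.02,0.19,0.42)]))
E
```

```text
[[-4.064, -3.302, 0.042, -0.0, 0.0, 0.738]]
```

Request:
move_arm([
  [-0.5,-0.4,0,0,0,0],
  [-1,-0.81,0,0,0,0],
  [-1,-0.81,0,0,0,0],
], fingers=0.3)

```text
time: 0.52
tool_pos: [0.2669, 0.3667, 0.1944]
tool_rot: [-3.141, 0.0, 2.735]
contact_force: [0.1, 1.1, 0.5]
opening: 0.0659
grip_force: 0.0
```

Request:
move_arm([
  [-0.5,-0.4,0,0,0,0],
  [-1,-0.81,0,0,0,0],
  [-1,-0.81,0,0,0,0],
])

```text
time: 0.9
tool_pos: [0.3275, 0.2537, 0.1945]
tool_rot: [-3.142, 0.0, 2.735]
contact_force: [0.2, -0.1, 0.6]
opening: 0.0596
grip_force: 0.0
```

Request:
move_arm([
  [-0.5,-0.4,0,0,0,0],
  [-1,-0.81,0,0,0,0],
  [-1,-0.81,0,0,0,0],
])

```text
time: 1.27
tool_pos: [0.3879, 0.1405, 0.1943]
tool_rot: [3.141, 0.0, 2.735]
contact_force: [0.0, 0.6, -0.2]
opening: 0.0597
grip_force: 0.0
```

Request:
move_arm([
  [-0.4,-0.3,0,0,0,0.05],
  [-0.8,-0.6,0,0,0,0.1],
  [-0.9,-0.8,0,0,0,0.16],
  [-0.9,-0.8,0,0,0,0.22],
  [-0.9,-0.8,0,0,0,0.28],
  [-0.9,-0.8,0,0,0,0.34],
  [-0.9,-0.8,0,0,0,0.4],
  [-0.9,-0.8,0,0,0,0.46],
  [-0.9,-0.8,0,0,0,0.52],
  [-0.9,-0.8,0,0,0,0.58],
  [-0.9,-0.8,0,0,0,0.64],
  [-0.9,-0.8,0,0,0,0.7],
])

```text
time: 2.78
tool_pos: [0.4379, 0.0358, 0.1943]
tool_rot: [-3.141, -0.0, 0.547]
contact_force: [-0.1, 0.4, -0.8]
opening: 0.0597
grip_force: 0.0
```

```bash
python3 - <<'E'
from h import *
s=robot.observe(); print(s['time'],s['tool_pos'],s['tool_rot'],s['contact_force'],s['opening'],s['qpos'])
c=cam('wrist'); save(c,'w1.png'); print(c['hand_eye'],c['f'])
E
```

```text
2.775 [0.43785418 0.03582355 0.19427816] [-3.14055208e+00 -2.54111979e-04  5.46757603e-01] [-0.11680993  0.41651615 -0.83805444] 0.05967199616670789 [-9.39593099e-02  1.84927034e-01  1.74164734e+00  1.05180866e-03
  1.21543677e+00  9.29713122e-01]
[[-1.49246171e-04  9.61694989e-01  2.74121734e-01  7.41453671e-02]
 [ 9.99999973e-01  1.92665062e-04 -1.31470271e-04  1.16708993e-03]
 [-1.79247982e-04  2.74121707e-01 -9.61694992e-01 -1.89798770e-01]
 [ 0.00000000e+00  0.00000000e+00  0.00000000e+00  1.00000000e+00]] 339.09038486922003
```

View pics/w1.png

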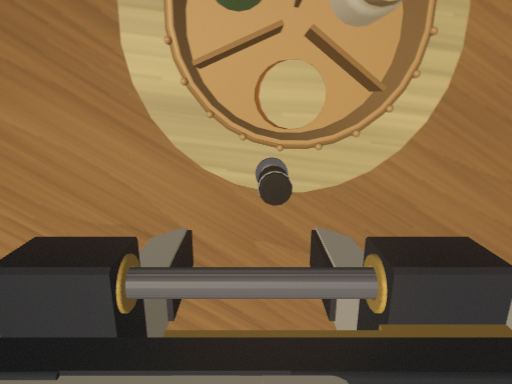

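The wrist view shows the knob top at about (276,188) and the caddy rim above it. I'll refine both from depth.

```bash
python3 - <<'E'
from h import *
c=cam('wrist'); v,u=np.mgrid[0:384,0:512]; d=c['range_z']
pc=np.stack([(u-c['cx'])/c['f']*d,-(v-c['cy'])/c['f']*d,-d],-1); P=pc@c['T'][:3,:3].T+c['T'][:3,3]
m=(d>0)&(abs(u-274)<30)&(v>145)&(v<215)&(P[...,2]>0.112)&(P[...,2]<0.126)
k=P[m]; print('knob',m.sum(),k.mean(0),(k.min(0)+k.max(0))/2,np.ptp(k,axis=0))
def circ(p):
    q=np.linalg.lstsq(np.c_[2*p,np.ones(len(p))],(p**2).sum(1),rcond=None)[0]; return q[:2],np.sqrt(q[2]+q[:2]@q[:2])
A=np.array([.573,.073]); r=np.linalg.norm(P[...,:2]-A,axis=-1)
for _ in range(2):
    m=(d>0)&(v<190)&(abs(P[...,2]-.103)<.004)&(abs(r-.098)<.008); print('rim',m.sum(),circ(P[m][:,:2]))
# disc outer edge
m=(d>0)&(v<200)&(P[...,2]>.05)&(P[...,2]<.063)&(r>.12)
e=[]; 
ph=np.arctan2(P[...,1]-A[1],P[...,0]-A[0])[m]; rr=r[m]; Q=P[m]
b=np.round(ph*60)
for x in np.unique(b):
    j=np.where(b==x)[0]; i=j[np.argmax(rr[j])]
    if .148<rr[i]<.16: e.append(Q[i][:2])
print('disc',len(e),circ(np.array(e)))
E
```

```text
knob 920 [0.45053331 0.01922841 0.11814683] [0.44986004 0.01878959 0.11661793] [0.02763126 0.0273189  0.00922924]
rim 3960 (array([0.57154533, 0.07360146]), np.float64(0.09820624310127726))
rim 3960 (array([0.57154533, 0.07360146]), np.float64(0.09820624310127726))
disc 192 (array([0.57259931, 0.07399601]), np.float64(0.15363126367707136))
```

```bash
cat >> h.py <<'E'
AX=np.array([.5725,.0738])
def K(th,z,r=.135): a=.421+th; return (AX[0]-r*np.cos(a),AX[1]-r*np.sin(a),z,a)
E
python3 -c "
from h import *
print(rows([(.4495,.0188,.19,.421),(.4495,.0188,.14,.421),(.4495,.0188,.086,.421)]))"
```

```text
[[0.011, 0.203, 0.043, -0.0, -0.0, 0.042], [0.011, 0.204, 0.543, -0.0, -0.0, 0.042], [0.011, 0.204, 1.083, -0.0, -0.0, 0.042]]
```

Request:
move_arm([
  [0.01,0.2,0.1,0,0,0.04],
  [0.01,0.2,0.3,0,0,0.04],
  [0.01,0.2,0.5,0,0,0.04],
  [0.01,0.2,0.5,0,0,0.04],
])

```text
time: 3.38
tool_pos: [0.4483, 0.0182, 0.1433]
tool_rot: [-3.139, 0.003, 0.43]
contact_force: [-0.7, 0.1, 0.2]
opening: 0.0596
grip_force: 0.0
```

Request:
move_arm([
  [0,0,0.2,0,0,0],
  [0,0,0.4,0,0,0],
  [0,0,0.58,0,0,0],
  [0,0,0.58,0,0,0],
  [0,0,0.58,0,0,0],
])

```text
time: 4.0
tool_pos: [0.45, 0.0172, 0.0875]
tool_rot: [3.141, -0.002, 0.426]
contact_force: [-0.3, 0.3, 0.6]
opening: 0.06
grip_force: 0.0
```

```bash
python3 -c "
from h import *
c=cam('wrist'); save(c,'w2.png'); print(robot.observe()['tool_pos'],robot.observe()['tool_rot'])"
```

```text
[0.45011741 0.01710155 0.08753303] [ 3.14062948e+00 -1.86572109e-03  4.26092969e-01]
```

View pics/w2.png

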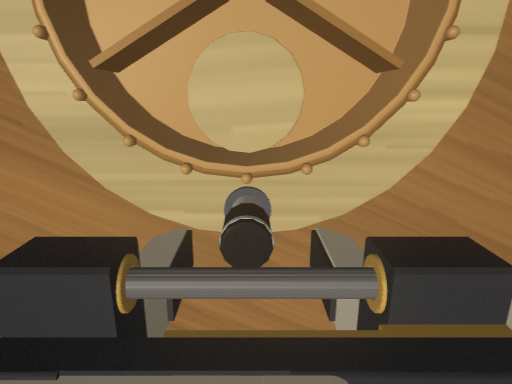

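The knob is between the fingers at pixel x≈247, with the finger centre at about 251. I'll centre on it and then close.

```bash
python3 -c "
from h import *
print(rows([K(0,.087)]))"
```

```text
[[-0.001, -0.017, 0.005, 0.0, -0.001, 0.002]]
```

Request:
move_arm([
  [0,-0.017,0,0,0,0],
  [0,-0.017,0,0,0,0],
  [0,-0.017,0,0,0,0],
  [0,-0.017,0,0,0,0],
  [0,-0.017,0,0,0,0],
], fingers=-0.6, newtons=25)

```text
time: 4.68
tool_pos: [0.449, 0.0184, 0.0869]
tool_rot: [3.141, -0.001, 0.425]
contact_force: [-0.7, 0.6, 5.0]
opening: 0.0191
grip_force: 2.4
```

```bash
python3 -c "
from h import *
s=robot.observe(); print(s)"
```

```text
{'time': 4.675, 'qpos': array([-1.29978981e-01,  3.33461895e-01,  1.87721192e+00,  2.30527898e-04,
        9.29827544e-01,  1.01576284e+00]), 'qvel': array([-0.0004379 , -0.00041942,  0.00015427,  0.00010101, -0.00306358,
        0.0003864 ]), 'joint_efforts': array([-2.82049142e-01, -3.56837547e+01, -1.84447843e+01, -9.83999320e-02,
       -1.93251204e-01,  5.31110175e-05]), 'tool_pos': array([0.44898372, 0.01842591, 0.08687618]), 'tool_rot': array([ 3.14117474e+00, -1.02490950e-03,  4.24916972e-01]), 'contact_force': array([-0.69974504,  0.58493387,  5.00671532]), 'torque': array([0.06409714, 0.25077672, 0.012475  ]), 'grip_force': 2.3885805499594426, 'opening': 0.019134036795073025}
```

```bash
python3 -c "
from h import *
c=cam('wrist'); save(c,'w3.png'); H=np.linalg.inv(c['hand_eye'])
for z in (0,-.019,-.03):
    p=H@[0,0,z,1]; print(z,c['cx']+c['f']*p[0]/-p[2],c['cy']-c['f']*p[1]/-p[2])
Ti=np.linalg.inv(c['T'])
p=Ti@[*K(0,.119)[:3],1]; print('knobtop',c['cx']+c['f']*p[0]/-p[2],c['cy']-c['f']*p[1]/-p[2])"
```

```text
0 249.22454588895698 224.90405118889203
-0.019 249.0461658420056 237.68119208623278
-0.03 248.92577311115093 246.30477365511183
knobtop 248.80814182881625 247.37910603210366
```

View pics/w3.png

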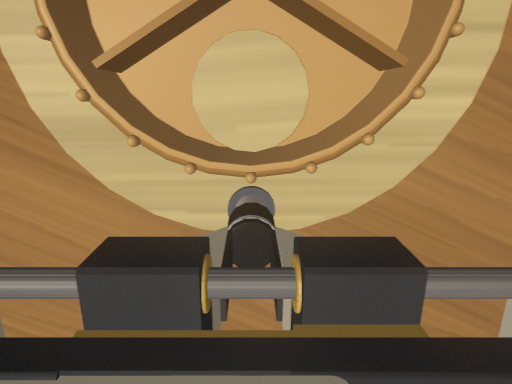

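Request:
move_arm([
  [0,0,0,0,0,0],
  [0,0,0,0,0,0],
  [0,0,0,0,0,0],
], fingers=-1, newtons=25)

```text
time: 5.1
tool_pos: [0.4492, 0.0183, 0.0869]
tool_rot: [3.141, -0.001, 0.425]
contact_force: [0.3, 0.7, 4.9]
opening: 0.0005
grip_force: 2.6
```

```bash
python3 -c "
from h import *
s=robot.observe(); print(s['torque'])
c=cam('wrist'); save(c,'w4.png')
print(np.round([c['range_z'][r,160:340:6] for r in (240,)],3))"
```

```text
[ 0.0246639   0.16434203 -0.00816049]
[[0.092 0.093 0.091 0.    0.092 0.091 0.    0.092 0.092 0.092 0.092 0.092
  0.092 0.092 0.154 0.158 0.156 0.091 0.091 0.092 0.092 0.091 0.09  0.093
  0.091 0.093 0.091 0.091 0.093 0.092]]
```

View pics/w4.png

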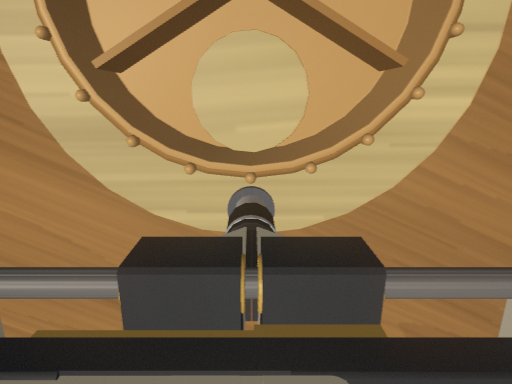

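```bash
python3 -c "
from h import *
c=cam('wrist'); H=c['hand_eye']
for u in (232,238,244,250,256,262,268):
  print(u,[ (v,c['image'][v,u].tolist(),*np.round(1000*(H[:3,:3]@np.array([(u-c['cx'])/c['f'],-(v-c['cy'])/c['f'],-1])*c['range_z'][v,u]+H[:3,3])).astype(int)) for v in range(212,246,4)])
s=cam('scene'); p=np.linalg.inv(s['T'])@[*K(0,.105)[:3],1]; u=s['cx']+s['f']*p[0]/-p[2]; v=s['cy']-s['f']*p[1]/-p[2]; print(u,v)
u,v=int(u),int(v); im=s['image'][v-45:v+45,u-60:u+60]; cv2.imwrite('pics/s2.png',cv2.resize(im,None,fx=6,fy=6,interpolation=2)[...,::-1])
"
```

```text
232 [(212, [64, 59, 51], np.int64(8), np.int64(-10), np.int64(0)), (216, [51, 43, 31], np.int64(9), np.int64(-10), np.int64(-8)), (220, [51, 44, 33], np.int64(9), np.int64(-9), np.int64(-17)), (224, [146, 144, 140], np.int64(10), np.int64(-9), np.int64(-25)), (228, [55, 49, 39], np.int64(10), np.int64(-8), np.int64(-31)), (232, [125, 115, 97], np.int64(11), np.int64(-8), np.int64(-38)), (236, [103, 96, 81], np.int64(12), np.int64(-8), np.int64(-44)), (240, [46, 39, 33], np.int64(37), np.int64(-4), np.int64(-105)), (244, [43, 38, 33], np.int64(37), np.int64(-4), np.int64(-108))]
238 [(212, [53, 44, 35], np.int64(12), np.int64(-6), np.int64(-12)), (216, [48, 41, 28], np.int64(12), np.int64(-6), np.int64(-18)), (220, [158, 155, 151], np.int64(12), np.int64(-6), np.int64(-25)), (224, [49, 42, 33], np.int64(74), np.int64(1), np.int64(-190)), (228, [62, 56, 46], np.int64(11), np.int64(-5), np.int64(-32)), (232, [125, 115, 97], np.int64(12), np.int64(-5), np.int64(-39)), (236, [102, 96, 80], np.int64(12), np.int64(-5), np.int64(-44)), (240, [44, 38, 33], np.int64(37), np.int64(-2), np.int64
[... 2311 characters left out ...]
), np.int64(-104)), (244, [41, 36, 32], np.int64(36), np.int64(4), np.int64(-107))]
268 [(212, [50, 42, 28], np.int64(10), np.int64(11), np.int64(-5)), (216, [49, 41, 28], np.int64(11), np.int64(10), np.int64(-15)), (220, [57, 49, 43], np.int64(11), np.int64(10), np.int64(-21)), (224, [67, 64, 56], np.int64(11), np.int64(10), np.int64(-28)), (228, [52, 47, 38], np.int64(10), np.int64(10), np.int64(-31)), (232, [125, 116, 99], np.int64(11), np.int64(9), np.int64(-39)), (236, [102, 95, 80], np.int64(11), np.int64(9), np.int64(-43)), (240, [44, 39, 34], np.int64(37), np.int64(6), np.int64(-105)), (244, [40, 36, 31], np.int64(37), np.int64(5), np.int64(-109))]
274.1348419710612 197.2863516980261
```

View pics/s2.png

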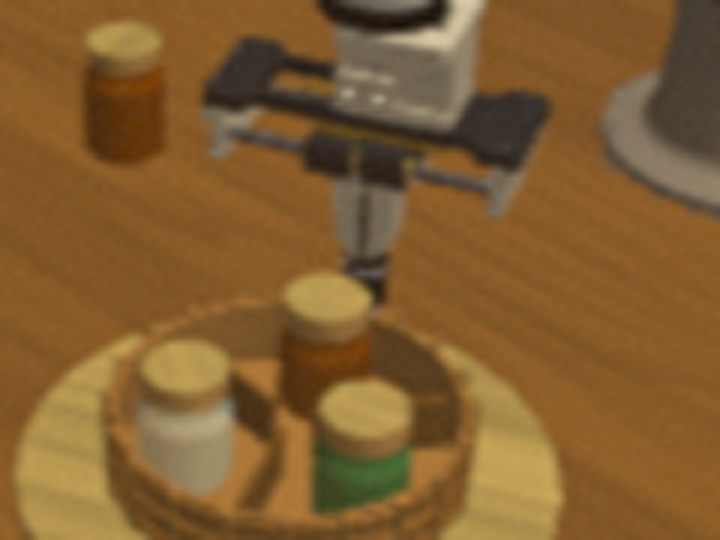

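The depth readings show the fingers ending about 33 mm above the reported TCP. They have closed on top of the knob, which explains the 5 N upward force. I'll back up, open, and measure the real fingertip in the tool frame.

Request:
move_arm([
  [0,0,-0.2,0,0,0],
  [0,0,-0.4,0,0,0],
  [0,0,-0.4,0,0,0],
  [0,0,-0.4,0,0,0],
], fingers=0.2)

```text
time: 5.75
tool_pos: [0.448, 0.0185, 0.1256]
tool_rot: [-3.141, 0.001, 0.425]
contact_force: [0.9, -0.2, -0.3]
opening: 0.0359
grip_force: 0.0
```

```bash
python3 -c "
from h import *
print('pinch_z',robot.pinch_z, [a for a in dir(robot) if a[0]!='_'], robot.observe()['contact_force'])
c=cam('wrist'); v,u=np.mgrid[0:384,0:512]; d=c['range_z']; H=c['hand_eye']
P=np.stack([(u-c['cx'])/c['f']*d,-(v-c['cy'])/c['f']*d,-d],-1)@H[:3,:3].T+H[:3,3]
m=(d>0)&(d<.21)&(v>190)&(abs(P[...,0])<25)&(abs(P[...,1])<.06)
for lo in range(-110,20,8):
    q=P[m&(P[...,2]*1000>=lo)&(P[...,2]*1000<lo+8)]*1000
    if len(q)>5: print(lo,len(q),np.percentile(q[:,0],[2,50,98]).round(),'yL',np.percentile(q[q[:,1]<0,1],[2,98]).round() if (q[:,1]<0).any() else '','yR',np.percentile(q[q[:,1]>0,1],[2,98]).round() if (q[:,1]>0).any() else '')
k=P@c['hand_eye'][:3,:3] if 0 else None
"
```

```text
pinch_z 0.0188 ['IKError', 'hand_in', 'observe', 'pinch_z', 'read_camera'] [ 0.94971409 -0.18471763 -0.27576323]
-110 3088 [11. 37. 37.] yL [-46. -11.] yR [13. 49.]
-102 386 [ 2.  9. 34.] yL [-21. -19.] yR [21. 22.]
-94 292 [-5.  3.  9.] yL [-19. -19.] yR [21. 22.]
-86 358 [-9. -3.  4.] yL [-19. -17.] yR [19. 22.]
-78 385 [-9. -3. 12.] yL [-25. -17.] yR [19. 28.]
-70 542 [-7. 11. 12.] yL [-27. -17.] yR [19. 30.]
-62 557 [ 4. 11. 12.] yL [-29. -17.] yR [19. 31.]
-54 578 [ 0. 11. 12.] yL [-31. -17.] yR [19. 33.]
-46 506 [-4. 11. 12.] yL [-31. -17.] yR [19. 34.]
-38 240 [-7. 10. 12.] yL [-25. -17.] yR [19. 27.]
2 934 [-2.  6. 15.] yL [-11.  -0.] yR [ 0. 14.]
10 29 [12. 15. 15.] yL [-6. -0.] yR [ 1. 11.]
```

Confirmed: the true tips are at tool z ≈ −33 mm, centred laterally on the knob. I'll descend to a TCP z of 0.053, with the true tips at 0.086, then grip.

Request:
move_arm([
  [0,0,0,0,0,0],
  [0,0,0.2,0,0,0],
  [0,0,0.4,0,0,0],
  [0,0,0.6,0,0,0],
  [0,0,0.73,0,0,0],
  [0,0,0.73,0,0,0],
])

```text
time: 6.55
tool_pos: [0.4478, 0.0185, 0.0526]
tool_rot: [-3.14, 0.002, 0.425]
contact_force: [0.0, 0.7, 0.3]
opening: 0.0553
grip_force: 0.0
```

Request:
move_arm([
  [0,0,0,0,0,0],
  [0,0,0,0,0,0],
  [0,0,0,0,0,0],
  [0,0,0,0,0,0],
  [0,0,0,0,0,0],
  [0,0,0,0,0,0],
], fingers=-1, newtons=25)

```text
time: 7.3
tool_pos: [0.4488, 0.0185, 0.0538]
tool_rot: [3.141, -0.001, 0.425]
contact_force: [-1.4, 0.4, 6.0]
opening: 0.0278
grip_force: 25.0
```

The knob is gripped at a 27.8 mm opening with 25 N. Now lift.

Request:
move_arm([
  [0,0,-0.04,0,0,0],
  [0,0,-0.08,0,0,0],
  [0,0,-0.12,0,0,0],
  [0,0,-0.15,0,0,0],
  [0,0,-0.15,0,0,0],
])

```text
time: 7.92
tool_pos: [0.4487, 0.0185, 0.0684]
tool_rot: [3.142, -0.0, 0.425]
contact_force: [5.8, 0.6, -10.1]
opening: 0.0275
grip_force: 25.0
```

```bash
python3 -c "
from h import *
s=robot.observe(); print(s['tool_pos'],s['contact_force'],s['opening'],s['grip_force'])
c=cam('wrist'); v,u=np.mgrid[0:384,0:512]; d=c['range_z'];T=c['T']
P=np.stack([(u-c['cx'])/c['f']*d,-(v-c['cy'])/c['f']*d,-d],-1)@T[:3,:3].T+T[:3,3]
im=cv2.cvtColor(c['image'],cv2.COLOR_RGB2HSV)
red=((im[...,0]<6)|(im[...,0]>174))&(im[...,1]>150)&(im[...,2]>60)&(abs(u-250)<40)&(v>150)
print('red',red.sum(),P[red].mean(0) if red.any() else '', np.ptp(P[red][:,2]) if red.any() else '')
q=P[(abs(u-250)<14)&(v>190)&(v<260)&(d>0)]; r=np.hypot(*(q[:,:2]-K(0,0)[:2]).T); print('near knob top z',np.percentile(q[r<.016][:,2],[50,90,99]))
a=[0,.05,.1,.15,.2,.25,.3]
print(rows([K(t,.0675) for t in a],cmd=(*s['tool_pos'],s['tool_rot'][2])))"
```

```text
[0.44869328 0.01852967 0.06844901] [  5.75277039   0.5799615  -10.1136644 ] 0.02750306485564659 24.998882710933685
red 0  
near knob top z [0.10716451 0.13255751 0.13379425]
[[0.006, 0.002, 0.009, 0.0, -0.0, 0.001], [0.007, 0.069, 0.009, 0.0, 0.0, -0.015], [0.012, 0.136, 0.009, 0.0, 0.0, -0.031], [0.02, 0.203, 0.009, 0.0, 0.0, -0.046], [0.032, 0.27, 0.009, 0.0, 0.0, -0.062], [0.046, 0.336, 0.009, 0.0, 0.0, -0.078], [0.065, 0.401, 0.009, 0.0, 0.0, -0.094]]
```

The knob top is at z≈0.1335, so the plunger is up about 14.5 mm and clear. Now I'll turn along the arc.

Request:
move_arm([
  [0.001,0.054,0,0,0,-0.0127],
  [0.005,0.121,0,0,0,-0.0286],
  [0.012,0.188,0,0,0,-0.0446],
  [0.024,0.255,0,0,0,-0.0605],
  [0.039,0.321,0,0,0,-0.0764],
  [0.06,0.399,0,0,0,-0.0955],
  [0.06,0.399,0,0,0,-0.0955],
  [0.06,0.399,0,0,0,-0.0955],
])

```text
time: 8.98
tool_pos: [0.4706, -0.015, 0.0681]
tool_rot: [-3.141, -0.001, 0.725]
contact_force: [5.6, 2.8, -9.1]
opening: 0.0272
grip_force: 25.0
```

```bash
python3 -c "
from h import *
s=robot.observe(); print(s['tool_pos'],s['tool_rot'],s['contact_force'],s['torque'],s['opening'],s['grip_force'],K(.3,0))"
```

```text
[ 0.47063817 -0.01498446  0.06814307] [-3.14101761e+00 -7.93640864e-04  7.24546001e-01] [ 5.62216593  2.75837581 -9.09865432] [ 0.35052192 -0.78416465 -0.08409575] 0.02715660317605479 24.998821020126343 (np.float64(0.47109529422874163), np.float64(-0.015318379964205611), 0, 0.721)
```

Request:
move_arm([
  [0.001,0.054,0,0,0,-0.0127],
  [0.007,0.135,0,0,0,-0.0318],
  [0.017,0.215,0,0,0,-0.0509],
  [0.033,0.295,0,0,0,-0.07],
  [0.053,0.373,0,0,0,-0.0891],
  [0.078,0.451,0,0,0,-0.1082],
  [0.107,0.526,0,0,0,-0.1273],
  [0.107,0.526,0,0,0,-0.1273],
  [0.107,0.526,0,0,0,-0.1273],
])

```text
time: 10.1
tool_pos: [0.5129, -0.0468, 0.0677]
tool_rot: [-3.14, -0.001, 1.124]
contact_force: [4.6, 4.1, -8.8]
opening: 0.0279
grip_force: 25.0
```

Lower until the pin rests on the ring, then open slightly so the knob is free between the fingers.

Request:
move_arm([
  [0,0,0.02,0,0,0],
  [0,0,0.04,0,0,0],
  [0,0,0.05,0,0,0],
  [0,0,0.05,0,0,0],
])

```text
time: 10.6
tool_pos: [0.5129, -0.0468, 0.0634]
tool_rot: [-3.14, -0.001, 1.125]
contact_force: [2.7, 3.8, -4.7]
opening: 0.0273
grip_force: 25.0
```

Request:
move_arm([
  [0,0,0,0,0,0],
  [0,0,0.02,0,0,0],
  [0,0,0.04,0,0,0],
  [0,0,0.04,0,0,0],
], fingers=-0.22)

```text
time: 11.1
tool_pos: [0.5131, -0.0478, 0.0593]
tool_rot: [-3.141, 0.0, 1.125]
contact_force: [0.5, -0.2, -0.6]
opening: 0.0358
grip_force: 0.0
```

```bash
cat >> h.py <<'E'
def look():
    s=robot.observe(); c=cam('wrist'); v,u=np.mgrid[0:384,0:512]; d=c['range_z'];T=c['T']
    P=np.stack([(u-c['cx'])/c['f']*d,-(v-c['cy'])/c['f']*d,-d],-1)@T[:3,:3].T+T[:3,3]
    H=np.linalg.inv(T); Q=(P-s['tool_pos'])@R.from_euler('xyz',s['tool_rot']).as_matrix()
    q=(d>0)&(abs(Q[...,1])<.02)&(abs(Q[...,0])<.02)&(P[...,2]>.1)&(P[...,2]<.14)&(c['image'].max(-1)<75)
    k=P[q]; top=np.percentile(k[:,2],97); kk=k[k[:,2]>top-.003]; a=Q[q][k[:,2]>top-.003]
    f=s['contact_force']; y=s['tool_rot'][2]; tang=np.array([np.sin(y),-np.cos(y)])
    print('t',s['time'],'pos',s['tool_pos'].round(4),'yaw',round(y,3),'th',round(y-.425,3),'F',f.round(1),'tangF',round(float(f[:2]@tang),1),'open',round(s['opening'],4))
    print('knob top z',round(top,4),'tool xy range',a[:,:2].min(0).round(4),a[:,:2].max(0).round(4),len(a))
    return c
E
python3 -c "
from h import *
look()"
```

```text
t 11.1 pos [ 0.5131 -0.0478  0.0593] yaw 1.125 th 0.7 F [ 0.5 -0.2 -0.6] tangF 0.5 open 0.0358
knob top z 0.1372 tool xy range [-0.0097 -0.0188] [0.0008 0.02  ] 215
```

Request:
move_arm([
  [0,0.027,0,0,0,-0.0064],
  [0.001,0.054,0,0,0,-0.0127],
  [0.002,0.081,0,0,0,-0.0191],
  [0.004,0.108,0,0,0,-0.0255],
  [0.007,0.135,0,0,0,-0.0318],
  [0.01,0.162,0,0,0,-0.0382],
  [0.013,0.188,0,0,0,-0.0446],
  [0.015,0.202,0,0,0,-0.0477],
  [0.015,0.202,0,0,0,-0.0477],
])

```text
time: 12.28
tool_pos: [0.5298, -0.054, 0.0592]
tool_rot: [-3.136, -0.0, 1.276]
contact_force: [-7.4, 3.2, 6.4]
opening: 0.0362
grip_force: 4.2
```

```bash
sed -i 's/(abs(Q\[...,1\])<.02)&(abs(Q\[...,0\])<.02)/(abs(Q[...,1])<.0165)\&(Q[...,0]>0)\&(Q[...,0]<.016)/; s/(P\[...,2\]<.14)/(P[...,2]<.1335)/' h.py
python3 -c "
from h import *
look()"
```

```text
t 12.275 pos [ 0.5298 -0.054   0.0592] yaw 1.276 th 0.851 F [-7.4  3.2  6.4] tangF -8.0 open 0.0362
knob top z 0.1281 tool xy range [ 0.0072 -0.0146] [0.0146 0.0088] 707
```

Request:
move_arm([
  [0,0.02,0,0,0,-0.0048],
  [0.001,0.04,0,0,0,-0.0095],
  [0.0015,0.06,0,0,0,-0.0143],
  [0.002,0.081,0,0,0,-0.0191],
])

```text
time: 12.82
tool_pos: [0.5379, -0.0564, 0.0592]
tool_rot: [-3.136, -0.0, 1.336]
contact_force: [-8.2, 4.1, 5.8]
opening: 0.0359
grip_force: 4.5
```

```bash
python3 -c "
from h import *
look()"
```

```text
t 12.825 pos [ 0.5379 -0.0564  0.0592] yaw 1.336 th 0.911 F [-8.2  4.1  5.8] tangF -8.9 open 0.0359
knob top z 0.1281 tool xy range [ 0.007  -0.0151] [0.0144 0.0087] 707
```

Request:
move_arm([
  [0,0.011,0,0,0,-0.0026],
  [0,0.022,0,0,0,-0.0051],
  [0.0004,0.033,0,0,0,-0.0077],
])

```text
time: 13.25
tool_pos: [0.5418, -0.0575, 0.0592]
tool_rot: [-3.138, -0.0, 1.36]
contact_force: [-5.9, 2.3, 2.1]
opening: 0.0358
grip_force: 2.7
```

```bash
python3 -c "
from h import *
look()"
```

```text
t 13.25 pos [ 0.5418 -0.0575  0.0592] yaw 1.36 th 0.935 F [-5.9  2.3  2.1] tangF -6.2 open 0.0358
knob top z 0.128 tool xy range [ 0.007  -0.0165] [0.0146 0.0091] 721
```

Still riding on the ring (top at 0.128).

Request:
move_arm([
  [0,0.011,0,0,0,-0.0026],
  [0,0.022,0,0,0,-0.0051],
  [0.0004,0.033,0,0,0,-0.0077],
])

```text
time: 13.68
tool_pos: [0.5467, -0.0587, 0.0594]
tool_rot: [3.141, -0.0, 1.384]
contact_force: [-1.2, 0.2, 1.5]
opening: 0.0356
grip_force: 0.5
```

```bash
python3 -c "
from h import *
look()"
```

```text
t 13.675 pos [ 0.5467 -0.0587  0.0594] yaw 1.384 th 0.959 F [-1.2  0.2  1.5] tangF -1.2 open 0.0356
knob top z 0.1194 tool xy range [ 0.0026 -0.0158] [0.0148 0.01  ] 1261
```

The knob dropped to 0.1194, which is its home height, and the push force fell to 1 N, so the pin is in the hole. I'll open, lift clear, and verify.

Request:
move_arm([
  [0,-0.02,0,0,0,0],
  [0,-0.03,0,0,0,0],
  [0,-0.03,0,0,0,0],
  [0,-0.03,0,0,0,0],
], fingers=0.2)

```text
time: 14.22
tool_pos: [0.5436, -0.0581, 0.0595]
tool_rot: [3.141, -0.0, 1.383]
contact_force: [-0.1, -0.7, 0.6]
opening: 0.0548
grip_force: 0.0
```

Request:
move_arm([
  [0,0,-0.2,0,0,0],
  [0,0,-0.5,0,0,0],
  [0,0,-0.9,0,0,0],
  [0,0,-1,0,0,0],
  [0,0,-1,0,0,0],
])

```text
time: 14.85
tool_pos: [0.5436, -0.0581, 0.1595]
tool_rot: [3.141, -0.0, 1.383]
contact_force: [-0.0, 0.5, -0.3]
opening: 0.0554
grip_force: 0.0
```

```bash
python3 -c "
from h import *
c=cam('wrist'); save(c,'w5.png'); v,u=np.mgrid[0:384,0:512]; d=c['range_z'];T=c['T']
P=np.stack([(u-c['cx'])/c['f']*d,-(v-c['cy'])/c['f']*d,-d],-1)@T[:3,:3].T+T[:3,3]
a=np.arctan2(-(P[...,1]-AX[1]),-(P[...,0]-AX[0]))-.421; r=np.hypot(P[...,0]-AX[0],P[...,1]-AX[1])
m=(d>0)&(abs(r-.135)<.016)&(abs(a-.93)<.15)&(P[...,2]>.11)&(P[...,2]<.135); k=P[m]
print(m.sum(),np.percentile(k[:,2],[50,97]),'theta',(a[m].min()+a[m].max())/2, robot.observe()['contact_force'])"
```

```text
1198 [0.11834336 0.11974018] theta 0.9379801409883212 [ 0.1091111  -0.07517301 -0.36979434]
```

View pics/w5.png

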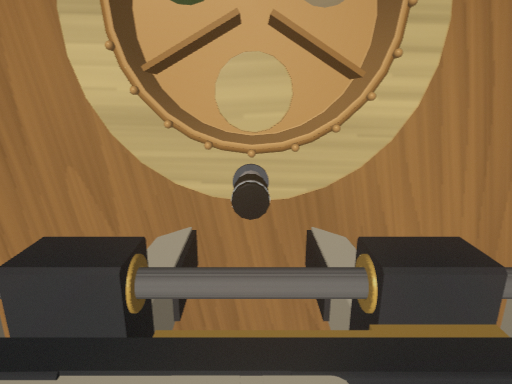

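The picture shows the knob at (250,195) seated on its sleeve with no red stem, at θ≈0.94. The jars are upright and the gripper is clear.

```bash
python3 -c "
from cell import robot
print(robot.hand_in())"
```

```text
the job is handed in; nothing more can be done
None
```

The carousel is turned counter-clockwise to the next hole at about 0.94 rad, the pin has dropped in with the knob at its home height, the gripper is clear, and the job is handed in. I didn't push it to test the lock, and early on the fingers closed on top of the knob (about 5 N, still home) before I got the grip.

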